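# Send the sample carrier down the gravity rail and dock it

### The arm

A 6-joint arm with a two-finger parallel gripper is mounted at the origin on a cart in front of the work surface, level with it; the furniture and walls round the work are solid. World frame = base frame: x ahead of the robot, y to its left, z up, the work surface at z = 0. Lengths are in m, angles in degrees, forces in N, time in s.
With the tool pointing down it reaches from about 0.3 to 0.75 m from the base axis. Payload 8.5 kg.
Tool frame: the origin (TCP) lies on the centre line of the jaws, within the pads' length; the fingertips stand 11 mm ahead of it and the grasp point (between the pads) lies 8 mm behind it; x points along the fingers, y is the direction in which the jaws open and shut, and the axes are right-handed (so a half turn about x gives the same grasp; the last joint's range is limited). The gripper opens to 85 mm and grips with 20 to 120 N. Pads are 22 mm wide; open, the fingers measure 114 mm over their backs; the gripper's body (76 mm by 85 mm) begins 54 mm behind the grasp point. The pads swing forward as they close: fully open they stand 13 mm farther back than shut.
Start: joints at [63.581, 21.807, 74.336, -0, 83.858, -12.336], TCP at [0.134, 0.533, 0.242] pointing down, gripper open.
Joint ranges: [-178.18, 178.18], [-50.72, 133.34], [12.68, 142.11], [-81.47, 261.47], [9.98, 163.14], [-165.26, 165.26]. Speed limits (degrees/s): [136.94, 136.94, 180, 180, 180, 180].

### API

Orientations are given as a 3x3 rotation matrix whose columns are the frame's x, y, z axes.
In Python, from rig import env gives the robot as it stands.
- The arm moves only by the tool carry_out, never from a script. Its argument "motion" is a list that holds one entry, the list of rows, each a list of 7 numbers: the shift along the tool's x, y, z in cm, then the turn, a rotation vector about the tool's x, y, z in rad, then the finger opening in cm, from 0 to 8.54. A call has 1 to 5 rows; each row is the pose to reach, as a shift and turn from the pose commanded when the call began, along the tool's axes at that moment; what a row does not reach only later rows make up. A row lasts 1/12 s, in which the tool goes at most 41.7 mm and 7.16 degrees, less where a joint would pass 70% of its speed; a pose out of reach is approached as far as the arm can. A call with a gripper value outside its range is refused whole. The fingers move at their own pace and stop on an object; "grip_force" is the grip in N (left out, the last holds). Time passes only in rows, so rows that repeat a pose let the fingers close. It gives the time, the measured TCP pose, the force and the opening at its end, in the units of the state.
- env.observe(): the state, without advancing time (a new reading comes with each control period).
- env.get_image(name): name is "scene" or "top" or "wrist"; returns a dict with "image" (420x560x3 uint8, red, green, blue), "fov_y" (degrees; the focal length in pixels is half the picture's height over the tangent of half this angle, whatever the lens; pixels are square), "cx", "cy" (the principal point, pixels), "k1" (the pictures are not rectified: a ray, as slopes to the right and down, at radius r is drawn at 1 + k1 r^2 times it, then the intrinsics apply), "R" (3x3) and "t" (3): a world point X has camera coordinates R X + t. Camera axes: x right, y down, z forward; pixel columns grow to the right and rows downward; lengths in m; the calibration is good to about 2 mm. A picture is of the moment at which its call begins. There is no depth.
- env.close_job(): hands the job in, once; it reports no verdict.
The state is a dict: "time_s": time; "q": joint angles; "qvel": joint speeds; "joint_efforts": joint torques, N m; "position": TCP position; "tool_rot": TCP orientation; "ft_force": force on the tool from outside, world axes, zero at the start; "wrist_torque": the same for the moment, N m; "grip_width": finger opening in m.
Only numpy, scipy, OpenCV 4.12 (cv2) and the standard library are available. Lean on these libraries where they do the work, as an engineer would, in place of code of your own. Each camera call takes 0.05 s, during which the arm holds its last target. There are 200 camera calls.

### The job

Hang the roller carrier with its sample cup on the upper end of the sloped rail: hook it over the bar from the side, lower it gently until you feel the bar carry it, and only then open the gripper, so that it is not dropped on and rolls down to the catch by itself. Once it has stopped there, press it home along the rail, gently, until its nose has snapped through the two sprung rollers of the catch and the buffer pin is pushed in, and leave it docked. Keep the cup in its tray and do not disturb anything else on the table.

Things in the scene. Friction and masses are not known exactly. Their poses are not given: they have to be found in the camera images.
- carrier: Loose roller hanger, 0.36-0.5 kg (varies), 78 x 99 x 189 mm, C-shaped, standing on its blue tray behind the rail as the robot sees it. Origin: centre of the tray's underside; z up, y the way its spear nose points (downhill), -x its open side. Tray 66 mm square, rim 24 mm high; back plate at x = +33 to +37 mm, counterweight to x = -41 mm; cup lid 58 mm up. Orange grip tab on top
- grip_tab (a point): Centre of the carrier's orange grip tab, a plate 10 mm thick (along carrier x), 46 mm long (y), 40 mm high, 169 mm above the tray's underside; free for 20 mm below this point, then a bridge 22 mm wide. Take it across its thickness. Its uphill edge, at y = -23 mm, is the place to push the carrier home, at this height
- wheel_seat (a point): Point on the carrier midway between its two white wheels at tread height, 120 mm above the tray's underside (x = y = 0): sits on the bar's top when hung. Wheels at y = +-28 mm, tread radius 9 mm, flanges reach 4 mm lower; bevelled groove 11 mm wide at the tread, 15 at the rim. Bar (16 mm high) must pass between cup lid and flanges, a gap of 58 mm open towards -x
- nose_tip (a point): Tip of the carrier's steel spear nose, at carrier y = +60 mm, 166 mm above the tray's underside (46 mm above the bar when hung). Neck 6 mm thick, head 13 mm thick, widest 10 to 12.5 mm behind the tip. The dock's rollers close behind the head when it is home
- sample_cup: Sample cup with red lid, 60 x 60 x 54 mm, 0.06 kg, loose in the carrier's tray (inside 58 mm square, floor 4 mm above the tray's underside). Origin: centre of its underside, z up
- stand: Fixed stand of the gravity rail: aluminium base plate 70 x 400 x 10 mm, 16 mm posts at y = -170 mm (215 mm high) and y = +170 mm (170 mm high). Origin: centre of the plate's underside; z up, y level along the rail to its lower end (towards the filling machine), x away from the robot. The rail hangs in black clamps on the posts (blocks from 155 to 185 mm either side of the middle)
- rail_mid (a point): Nominal middle of the steel bar's top, on the stand's axis 167 mm up. Bar 6 mm thick, 16 mm high, round top, runs along stand y, always 8 degrees (0.14 rad) down to +y. The clamps are set anew each time: the real bar lies up to 14 mm higher or lower than this point, which is not measured. Hang the carrier with its wheel_seat 75 to 95 mm uphill of here, tilted with it, pressing under 20 N
- dock_nominal (a point): Nominal middle between the catch rollers of the grey dock, 105 mm downhill of rail_mid and 46 mm off the bar; the dock is clamped up to 10 mm further up or down the bar, and shares the bar's unknown height. The carrier rolls here at 0.1-0.2 m/s and stops with its nose at the rollers; some 20 mm more along the slope at up to 12 N (25 N is rough) brings it home; the hard stop is 4 to 5 mm beyond
- catch_near (a joint): Sprung white catch roller (10 mm) on the robot's side of the dock: 0 closed, grows in m as it is pushed aside, 3 mm when the widest part of the nose is between the rollers, closed again when the nose is home
- catch_far (a joint): The other catch roller, on the side away from the robot; same values
- buffer_pin (a joint): Red sprung buffer pin at the dock's lower end: 0 out, grows in m as the nose pushes it in (about 5 N); 4 to 5 mm when the carrier is home and held by the catch, 8.5 to 9 mm at the hard stop
- syringe: Clear syringe lying on the table, 30 x 123 x 23 mm, a bystander
- weight_0: Brass calibration weight with a knob, 32 x 32 x 34 mm, a bystander
- pouch: Filled pouch lying on the table, 142 x 89 x 17 mm, a bystander; origin under its middle
Things that resemble listed ones, but are neither listed nor needed, are in the scene too. What is shaped like the carrier but pink is not meant. Several things have the shape of the sample_cup; the one meant has the colours described above.

How it is judged:
By the outcome, as a careful person would: the job done as asked, in the order asked, and still so for the second after the job is handed in, with the robot touching nothing.
It also fails if it takes over 64 s, if anything falls off the work surface, if the arm or the gripper's body presses on something with over 40 N, if the wrist force passes 120 N, or if a joint passes its speed limit or range.

## Working session

There is one attempt and no reset: what is moved stays moved. The work goes in short steps, Python scripts to look and compute and a tool call to move; the robot and the scene stay as the last step left them, time stands still between calls to the robot, and variables do not carry over. Pictures are saved under pics/ and viewed, on a budget of 10 in all, crops included, one or two more only if the job needs it, and the job is handed in when it is done.

Besides the shell and the picture viewer there is one more tool, called after "Emit:" as name(argument=value, ...) on one line, values as JSON. carry_out: Moves the arm, as the interface text tells. Its arguments: {"type":"object","properties":{"motion":{"type":"array","items":{"type":"array","items":{"type":"array","items":{"type":"number"}}}},"grip_force":{"type":"number"}},"required":["motion"]}

```bash
mkdir -p pics; ls; python3 - <<'E'
from rig import env
import cv2,numpy as np
o=env.observe()
print(o)
ims=[]
for n in ["scene","top","wrist"]:
    d=env.get_image(n); cv2.imwrite(f"pics/{n}0.png",d["image"][:,:,::-1]); np.save(f"pics/{n}0.npy",d,allow_pickle=True)
    print(n,d["fov_y"],d["cx"],d["cy"],d["k1"],np.round(-d["R"].T@d["t"],3),np.round(d["R"],3).tolist())
E
```

```text
pics
{'time_s': 0.0, 'q': array([ 6.35815948e+01,  2.18399299e+01,  7.43849324e+01,  8.60702412e-04,
        8.38566731e+01, -1.23363508e+01]), 'qvel': array([ 0.00881881, -0.05297333, -0.01201994, -0.19777565, -0.04470147,
        0.04277344]), 'joint_efforts': array([ 2.72123441e-03, -4.48461771e+01, -2.31275511e+01, -9.25401810e-05,
        4.79110720e-03,  2.33905460e-06]), 'position': array([0.1337006 , 0.53321999, 0.24172064]), 'tool_rot': array([[-6.46527695e-04,  2.43312348e-01,  9.69947773e-01],
       [-1.26780231e-03,  9.69946997e-01, -2.43312998e-01],
       [-9.99998987e-01, -1.38701062e-03, -3.18625640e-04]]), 'ft_force': array([-0.75258894, -0.26438597, -0.23482716]), 'wrist_torque': array([-0.04848905,  0.03110723, -0.00167244]), 'grip_width': 0.08550462031655726}
scene 50.07100227401234 280.10883021181417 208.5985229075227 -0.05806234400212844 [-0.033  0.302  0.91 ] [[-0.746, -0.666, 0.009], [-0.483, 0.531, -0.696], [0.459, -0.524, -0.718]]
top 46.033387509182845 273.4287229827116 207.6412427527957 0.06297802751819291 [ 0.303 -0.288  1.272] [[0.018, -1.0, -0.008], [-0.991, -0.017, -0.133], [0.133, 0.011, -0.991]]
wrist 66.18361729893653 283.2051829782124 215.92753015466772 -0.059130524956499925 [0.057 0.552 0.372] [[0.244, 0.97, -0.001], [0.921, -0.231, 0.313], [0.303, -0.078, -0.95]]
```

View pics/scene0.png

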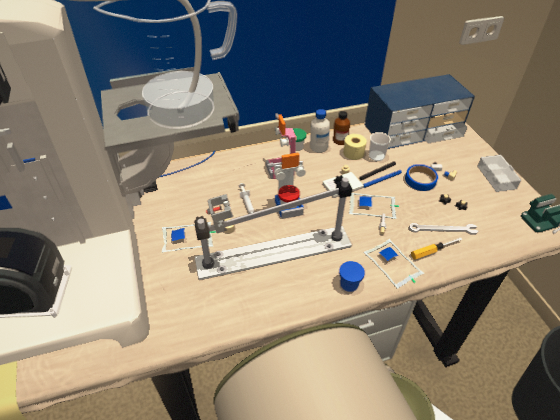

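View pics/top0.png

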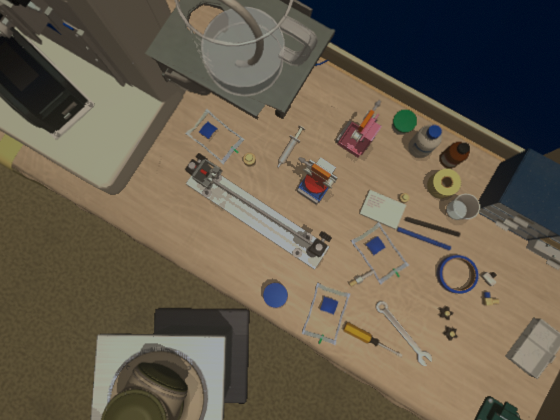

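The real carrier has the orange tab and red cup lid: top (318,180), scene (290,165–200). The pink decoy is at top (358,138), scene (283,150). Cup lookalikes: the blue lid at top (275,294) and the green lid at top (404,121). The dock is at the upper-left end of the rail. Next is one close crop to check the choice.

```bash
cat > h.py <<'E'
import numpy as np,cv2
from rig import env
def load(n): return np.load(f"pics/{n}.npy",allow_pickle=True).item()
def snap(n,name):
    d=env.get_image(n); np.save(f"pics/{name}.npy",d,allow_pickle=True); return d
def K(d):
    f=d["image"].shape[0]/2/np.tan(np.radians(d["fov_y"]/2))
    return np.array([[f,0,d["cx"]],[0,f,d["cy"]],[0,0,1]]),np.array([d["k1"],0,0,0,0.])
def ray(d,p):
    k,c=K(d); u=cv2.undistortPoints(np.array([[p]],float),k,c)[0,0]
    v=d["R"].T@np.array([u[0],u[1],1]); return -d["R"].T@d["t"],v/np.linalg.norm(v)
def onz(d,p,z): o,v=ray(d,p); return o+v*(z-o[2])/v[2]
def tri(obs):
    A=0;b=0
    L=[ray(d,p) for d,p in obs]
    for o,v in L: P=np.eye(3)-np.outer(v,v);A=A+P;b=b+P@o
    X=np.linalg.solve(A,b); return X,[round(1e3*np.linalg.norm(np.cross(X-o,v)),1) for o,v in L]
def proj(d,X):
    k,c=K(d); return cv2.projectPoints(np.atleast_2d(np.array(X,float)),cv2.Rodrigues(d["R"])[0],d["t"],k,c)[0][:,0]
def crop(d,x0,y0,w,h,s): 
    return cv2.resize(d["image"][y0:y0+h,x0:x0+w,::-1],None,fx=s,fy=s,interpolation=cv2.INTER_CUBIC)
E
python3 - <<'E'
from h import *
s,t=load("scene0"),load("top0")
a=crop(s,190,105,180,180,2.2);b=crop(t,180,120,160,160,2.475)
m=np.hstack([a,b[:a.shape[0]]]);print(m.shape);cv2.imwrite("pics/c1.png",m)
E
```

```text
(396, 792, 3)
```

View pics/c1.png

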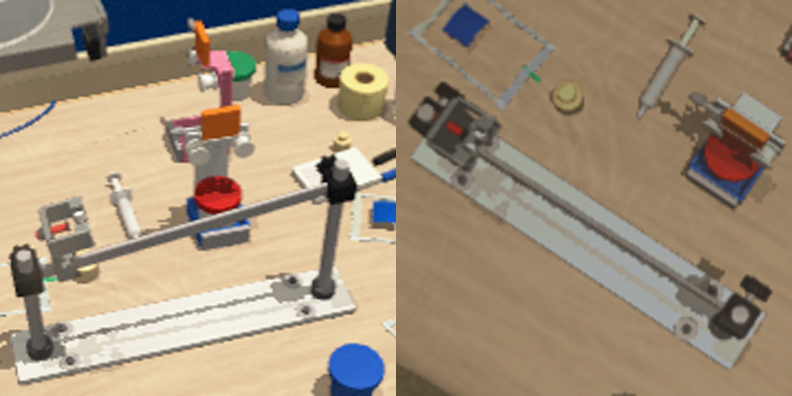

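The close crop confirms it. The carrier at scene ~(290,160–215) and top ~(321,173) has the orange tab, blue tray and red lid, and the one behind it is pink. Next I measure its rough position.

```bash
python3 - <<'E'
from h import *
s,t=load("scene0"),load("top0")
def om(d,x0,x1,y0,y1):
    h=cv2.cvtColor(d["image"],cv2.COLOR_RGB2HSV); m=cv2.inRange(h,(5,170,110),(20,255,255)); z=np.zeros_like(m);z[y0:y1,x0:x1]=m[y0:y1,x0:x1]
    ys,xs=np.nonzero(z); return z,np.c_[xs,ys]
for d,b in((s,(275,305,148,175)),(t,(305,340,155,190))):
    m,p=om(d,*b); print(len(p),p.mean(0),cv2.minAreaRect(p.astype(np.float32)),p.min(0),p.max(0))
ms,ps=om(s,275,305,148,175);mt,pt=om(t,305,340,155,190)
X,e=tri([(s,ps.mean(0)),(t,pt.mean(0))]);print("tab",X,e)
# plate corners from crop c1 (scene x2.2+190,105 ; top x2.475 -396 +180,120)
S=lambda x,y:(190+x/2.2,105+y/2.2); T=lambda x,y:(180+(x-396)/2.475,120+y/2.475)
for q in((14,368),(355,303),(20,381),(340,275)): print("s",onz(s,S(*q),.01).round(3))
for q in((412,158),(735,367),(764,325)): print("t",onz(t,T(*q),.01).round(3))
for n,a,b in(("post low",(25,252),(433,108)),("post hi",(340,172),(740,313)),("dock c",(65,225),(465,135)),("machine",None,None)):
    if a: print(n,tri([(s,S(*a)),(t,T(*b))]))
print("machine corner",onz(t,(130,185),0),onz(t,(5,165),0),proj(t,[[.134,.533,.24],[0,0,0]]))
E
```

```text
226 [289.98672566 160.11061947] ((290.0, 160.5), (15.0, 16.0), 90.0) [282 153] [298 168]
72 [320.94444444 170.33333333] ((320.9615173339844, 170.30767822265625), (19.691856384277344, 3.3282015323638916), 33.690067291259766) [312 164] [329 177]
tab [ 0.53764266 -0.38346106  0.17021149] [np.float64(1.1), np.float64(1.1)]
s [ 0.549 -0.054  0.01 ]
s [ 0.323 -0.387  0.01 ]
s [ 0.531 -0.047  0.01 ]
s [ 0.362 -0.411  0.01 ]
t [ 0.531 -0.048  0.01 ]
t [ 0.32  -0.388  0.01 ]
t [ 0.363 -0.417  0.01 ]
post low (array([ 0.55019945, -0.09564327,  0.16680152]), [np.float64(0.1), np.float64(0.1)])
post hi (array([ 0.36394981, -0.37695194,  0.20204636]), [np.float64(0.3), np.float64(0.3)])
dock c (array([ 0.5201086 , -0.12978654,  0.20060399]), [np.float64(1.9), np.float64(1.9)])
machine corner [0.52745218 0.09987887 0.        ] [ 5.74004738e-01  4.22646069e-01 -2.22044605e-16] [[-144.70530464  357.16118072]
 [ 157.55696101  397.99796307]]
```

```bash
cat >> h.py <<'E'
from scipy.spatial.transform import Rotation as Ro
def Rd(az): # tool down with tool y at azimuth az deg
    x=np.array([0,0,-1.]);y=np.array([np.cos(np.radians(az)),np.sin(np.radians(az)),0]);return np.c_[x,y,np.cross(x,y)]
def plan(p,R,tp,tR,n=1):
    "shift cm, turn rad from pose p,R to tp,tR in tool axes"
    return np.r_[(R.T@(np.array(tp)-p))*100, Ro.from_matrix(R.T@tR).as_rotvec()].round(3)
E
python3 - <<'E'
from h import *
o=env.observe();p=o["position"];az=76.0
A=np.array([.36,.05,.38]);B=np.array([.488,-.315,.36])
pts=[p+(A-p)*k/3 for k in(1,2,3)]+[A+(B-A)*k/2 for k in(1,2)]
azs=[76-21.6*k for k in range(1,6)]
R=o["tool_rot"]
for q,a in zip(pts,azs):
    tR=Rd(a); print((plan(p,R,q,tR)/5).round(3)); p,R=q,tR
E
```

```text
[-0.919 -2.759  2.247  0.075 -0.     0.   ]
[-0.921 -1.742  3.102  0.075  0.     0.   ]
[-0.921 -0.477  3.525  0.075  0.     0.   ]
[0.2   0.547 3.829 0.075 0.    0.   ]
[0.2   1.918 3.359 0.075 0.    0.   ]
```

Emit:
carry_out(motion=[[[-0.92,-2.76,2.25,0.075,0,0,8.5],[-1.84,-5.52,4.5,0.15,0,0,8.5],[-2.76,-8.28,6.75,0.225,0,0,8.5],[-3.68,-11.04,9.0,0.3,0,0,8.5],[-4.6,-13.8,11.25,0.375,0,0,8.5]]])

```text
time_s: 0.57
position: [0.2095, 0.3706, 0.2885]
tool_rot: [[-0.0, 0.584, 0.812], [-0.0, 0.812, -0.584], [-1.0, -0.0, 0.0]]
ft_force: [0.8, 0.3, 0.2]
grip_width: 0.0851
```

Emit:
carry_out(motion=[[[-0.92,-1.74,3.1,0.075,0,0,8.5],[-1.84,-3.48,6.2,0.15,0,0,8.5],[-2.76,-5.22,9.3,0.225,0,0,8.5],[-3.68,-6.96,12.4,0.3,0,0,8.5],[-4.6,-8.7,15.5,0.375,0,0,8.5]]])

```text
time_s: 0.98
position: [0.2848, 0.2097, 0.3348]
tool_rot: [[0.0, 0.841, 0.541], [0.0, 0.541, -0.841], [-1.0, 0.0, 0.0]]
ft_force: [1.0, 0.5, 0.2]
grip_width: 0.0848
```

Emit:
carry_out(motion=[[[-0.92,-0.48,3.5,0.075,0,0,8.5],[-1.84,-0.96,7.0,0.15,0,0,8.5],[-2.76,-1.44,10.5,0.225,0,0,8.5],[-3.68,-1.92,14.0,0.3,0,0,8.5],[-4.6,-2.4,17.6,0.375,0,0,8.5]]])

```text
time_s: 1.4
position: [0.3605, 0.0489, 0.3808]
tool_rot: [[0.0, 0.981, 0.195], [0.0, 0.195, -0.981], [-1.0, 0.0, -0.0]]
ft_force: [1.0, 1.7, -0.8]
grip_width: 0.085
```

Emit:
carry_out(motion=[[[0.2,0.55,3.8,0.075,0,0,8.5],[0.4,1.1,7.6,0.15,0,0,8.5],[0.6,1.65,11.4,0.225,0,0,8.5],[0.8,2.2,15.2,0.3,0,0,8.5],[1.0,2.75,19.1,0.375,0,0,8.5]]])

```text
time_s: 1.82
position: [0.4254, -0.1331, 0.3701]
tool_rot: [[-0.0, 0.984, -0.178], [0.0, -0.178, -0.984], [-1.0, -0.0, -0.0]]
ft_force: [1.4, 1.2, 0.4]
grip_width: 0.0846
```

Emit:
carry_out(motion=[[[0.2,1.92,3.36,0.075,0,0,8.5],[0.4,3.84,6.72,0.15,0,0,8.5],[0.6,5.76,10.1,0.225,0,0,8.5],[0.8,7.7,13.4,0.3,0,0,8.5],[1.0,9.6,16.8,0.38,0,0,8.5]]])

```text
time_s: 2.23
position: [0.4909, -0.3151, 0.3599]
tool_rot: [[-0.0, 0.848, -0.53], [0.0, -0.53, -0.848], [-1.0, -0.001, -0.0]]
ft_force: [0.9, -0.1, 0.2]
grip_width: 0.0851
```

```bash
python3 - <<'E'
from h import *
o=env.observe();print(o["time_s"],o["position"],o["tool_rot"].round(3),o["q"].round(1),o["ft_force"])
d=snap("wrist","w1");cv2.imwrite("pics/w1.png",d["image"][:,:,::-1])
E
```

```text
2.2333 [ 0.49085663 -0.31512918  0.35985458] [[-0.     0.848 -0.53 ]
 [ 0.    -0.53  -0.848]
 [-1.    -0.001 -0.   ]] [-44.3  22.6  54.1   0.  103.3 -12.3] [ 0.94314085 -0.09173998  0.15986378]
```

View pics/w1.png

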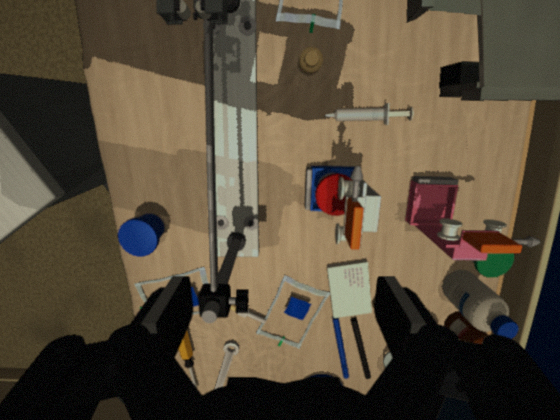

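The wrist view shows the carrier at ~(345,205) with its orange tab at ~(354,222). Its nose points up in the picture, which is downhill. The bar runs vertically at x≈211, the upper post clamp is at (215,300), and the pink decoy is at right (450,220). I move above the tab for a second view.

Emit:
carry_out(motion=[[[2,1.9,0.8,0,0,0,8.5],[4,3.8,1.6,0,0,0,8.5],[6,5.7,2.4,0,0,0,8.5],[8,7.6,3.3,0,0,0,8.5],[8,7.6,3.3,0,0,0,8.5]]])

```text
time_s: 2.7
position: [0.5379, -0.3831, 0.274]
tool_rot: [[-0.006, 0.849, -0.528], [0.006, -0.528, -0.849], [-1.0, -0.009, -0.002]]
ft_force: [0.4, 0.1, -1.1]
grip_width: 0.085
```

```bash
python3 - <<'E'
from h import *
o=env.observe();print(o["time_s"],o["position"])
d=snap("wrist","w2");cv2.imwrite("pics/w2.png",crop(d,0,0,560,420,1.4))
for n in("w1","w2"):
    d=load(n);h=cv2.cvtColor(d["image"],cv2.COLOR_RGB2HSV);m=cv2.inRange(h,(5,150,110),(20,255,255))
    nn,l,st,c=cv2.connectedComponentsWithStats(m)
    for i in range(1,nn):
        if st[i,4]>60:
            ys,xs=np.nonzero(l==i);print(n,st[i],c[i].round(1),cv2.minAreaRect(np.c_[xs,ys].astype(np.float32)))
E
```

```text
2.7 [ 0.53787338 -0.3831039   0.2739908 ]
w1 [350 207  13  43 386] [356.4 227.8] ((356.3401794433594, 227.98452758789062), (9.150797843933105, 42.67161560058594), 5.5275397300720215)
w1 [481 245  41   8 323] [500.9 248.5] ((501.0, 248.5), (7.0, 40.0), 90.0)
w1 [179 339  12  21 139] [183.6 350.4] ((183.30929565429688, 349.6958923339844), (18.98697280883789, 10.356531143188477), 66.03751373291016)
w2 [275 216  14  41 503] [281.1 236.7] ((281.5, 236.0), (40.0, 13.0), 90.0)
w2 [459 251  58  12 638] [487.  256.8] ((487.5, 256.5), (11.0, 57.0), 90.0)
```

View pics/w2.png

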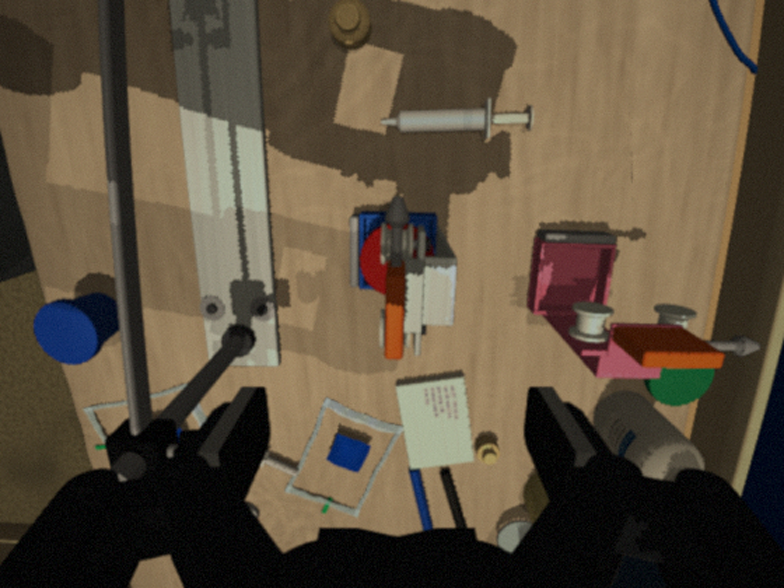

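Wrist view 2: the tab runs from px ~(284,187) to (282,257), almost aligned with the image column. The nose is above it at (284,145), and the bar runs from (80,0) to (100,310). Next I compute the tab pose and the bar.

```bash
python3 - <<'E'
from h import *
w1,w2=load("w1"),load("w2"); s,t=load("scene0"),load("top0")
h=cv2.cvtColor(w2["image"],cv2.COLOR_RGB2HSV);m=cv2.inRange(h,(4,130,40),(22,255,255))
rows=[]
for y in range(186,262,3):
    xs=np.nonzero(m[y,265:300])[0]+265
    if len(xs): print(y,xs.min(),xs.max(),w2["image"][y,int(xs.mean())],end=' | ')
    if len(xs)>5 and 200<=y<=255: rows.append((y,(xs.min()+xs.max())/2))
rows=np.array(rows);P=np.array([onz(w2,(x,y),.189) for y,x in rows])
v=np.polyfit(P[:,1],P[:,0],1);print("\ntab yaw",np.degrees(np.arctan2(1,v[0])))
print("uphill end",onz(w2,(281,257),.189))
# plate edges / post base in w1: bar left/right edges per row by dark profile
for n,d,g in(("w1",w1,lambda y:211+(y-120)*.02),("w2",w2,lambda y:(115+(y*1.4-100)*.08)/1.4)):
    G=cv2.cvtColor(d["image"],cv2.COLOR_RGB2GRAY).astype(int)
    for y in range(60,260,40):
        c=int(g(y));print(n,y,c-10,G[y,c-10:c+11].tolist())
E
```

```text
186 271 287 [65 43 29] | 189 277 288 [48 43 38] | 192 276 288 [61 24  2] | 195 276 288 [60 20  2] | 198 275 288 [75 27  6] | 201 275 288 [77 31  9] | 204 276 288 [75 29 10] | 207 268 288 [81 37 14] | 210 273 288 [79 30 12] | 213 275 288 [80 35 16] | 216 275 288 [81 33  8] | 219 275 288 [164  81  28] | 222 275 288 [169  86  31] | 225 275 288 [169  85  29] | 228 275 287 [166  83  28] | 231 275 287 [170  87  33] | 234 275 287 [164  81  25] | 237 275 287 [170  83  30] | 240 275 288 [167  81  28] | 243 275 287 [171  83  31] | 246 275 287 [165  77  25] | 249 275 287 [167  79  26] | 252 274 287 [169  79  29] | 255 275 287 [161  71  25] | 
tab yaw 58.09985083319448
uphill end [ 0.52532215 -0.40209904  0.189     ]
w1 60 199 [64, 63, 65, 59, 50, 50, 53, 59, 63, 57, 52, 40, 27, 38, 64, 91, 90, 90, 90, 91, 90]
w1 100 200 [128, 137, 135, 134, 112, 79, 60, 63, 60, 57, 45, 35, 34, 55, 93, 121, 126, 111, 91, 97, 89]
w1 140 201 [139, 137, 139, 134, 115, 72, 58, 64, 59, 51, 49, 33, 39, 88, 155, 171, 174, 172, 171, 174, 180]
w1 180 202 [111, 111, 111, 111, 106, 95, 90, 101, 91, 77, 57, 36, 45, 99, 165, 174, 175, 178, 176, 174, 178]
w1 220 203 [112, 116, 119, 116, 107, 94, 98, 105, 96, 83, 62, 32, 41, 76, 120, 106, 91, 69, 54, 73, 109]
w2 60 71 [119, 79, 57, 57, 60, 59, 54, 48, 39, 34, 30, 31, 30, 32, 30, 24, 28, 33, 27, 40, 60]
w2 100 74 [91, 62, 61, 63, 61, 50, 51, 46, 36, 33, 30, 28, 33, 28, 33, 29, 30, 31, 57, 98, 121]
w2 140 77 [100, 106, 113, 117, 107, 94, 79, 60, 42, 33, 31, 35, 32, 26, 29, 30, 26, 37, 76, 110, 123]
w2 180 80 [97, 89, 92, 96, 91, 81, 68, 48, 37, 31, 30, 33, 27, 27, 30, 31, 31, 47, 72, 102, 104]
w2 220 84 [67, 88, 102, 97, 91, 71, 57, 49, 36, 33, 28, 27, 31, 34, 26, 31, 36, 70, 108, 124, 127]
```

```bash
python3 - <<'E'
from h import *
w1,w2=load("w1"),load("w2"); s,t=load("scene0"),load("top0")
G=cv2.cvtColor(s["image"],cv2.COLOR_RGB2GRAY).astype(float)
for x in range(238,330,10):
    y=int(105+(250-.27*((x-190)*2.2-90))/2.2); print("s",x,y-6,G[y-6:y+12,x].astype(int).tolist())
T=cv2.cvtColor(t["image"],cv2.COLOR_RGB2GRAY).astype(float)
for x in range(225,300,15):
    y=int(120+(145+.62*((x-180)*2.475-80))/2.475); print("t",x,y-8,T[y-8:y+9,x].astype(int).tolist())
E
```

```text
s 238 210 [206, 205, 200, 205, 210, 211, 196, 208, 177, 106, 96, 99, 98, 169, 206, 210, 205, 203]
s 248 208 [201, 185, 160, 129, 123, 117, 186, 183, 107, 91, 94, 95, 154, 199, 205, 207, 211, 207]
s 258 205 [205, 206, 208, 205, 134, 125, 189, 185, 108, 92, 90, 93, 158, 203, 207, 208, 211, 208]
s 268 202 [124, 123, 121, 121, 122, 124, 169, 195, 112, 91, 91, 93, 146, 200, 202, 206, 205, 205]
s 278 199 [43, 43, 56, 54, 64, 43, 150, 194, 115, 92, 94, 96, 83, 84, 100, 120, 122, 174]
s 288 197 [100, 98, 99, 49, 39, 147, 199, 121, 91, 91, 91, 93, 113, 191, 181, 102, 87, 90]
s 298 194 [102, 88, 74, 59, 76, 123, 199, 124, 92, 90, 94, 70, 73, 110, 191, 188, 101, 87]
s 308 191 [210, 213, 213, 208, 203, 195, 205, 127, 92, 90, 92, 129, 201, 207, 208, 205, 206, 206]
s 318 189 [210, 212, 214, 209, 194, 214, 136, 96, 88, 92, 130, 204, 209, 208, 208, 207, 205, 205]
s 328 186 [247, 239, 195, 141, 139, 212, 143, 96, 86, 92, 118, 203, 208, 207, 206, 213, 207, 204]
t 225 178 [147, 162, 163, 162, 162, 162, 163, 159, 131, 115, 112, 88, 90, 132, 161, 163, 163]
t 240 187 [125, 149, 162, 163, 162, 162, 163, 164, 160, 126, 115, 108, 80, 99, 149, 163, 164]
t 255 197 [128, 154, 162, 164, 163, 163, 164, 163, 141, 118, 115, 93, 81, 110, 152, 164, 164]
t 270 206 [129, 123, 152, 163, 164, 163, 164, 164, 161, 136, 118, 110, 83, 89, 114, 152, 164]
t 285 215 [138, 135, 120, 154, 164, 164, 164, 164, 165, 159, 129, 119, 107, 81, 103, 152, 158]
```

```bash
cat > bar.py <<'E'
from h import *
from scipy.optimize import least_squares
w1,w2=load("w1"),load("w2"); s,t=load("scene0"),load("top0")
C=np.array([.455,-.236])
obs=[(s,(268,207.87),1),(s,(278,204.79),1),(s,(288,201.83),1),(t,(225,185.83),1),(t,(240,195.64),1),(t,(255,205),1),(t,(270,214.85),1),
(w1,(204.44,100),-1),(w1,(205.4,140),-1),(w2,(71.85,60),-1),(w2,(74.9,100),-1)]
def line(p):
    a=np.radians(p[2]);y=np.array([np.cos(a),np.sin(a)]);x=np.array([y[1],-y[0]])
    P=np.r_[C+x*p[0],p[1]-.003]; D=np.r_[y*np.cos(np.radians(8)),-np.sin(np.radians(8))]; return P,D,np.r_[x,0]
def res(p,o=obs):
    P,D,X=line(p);r=[]
    for d,q,sg in o:
        c,v=ray(d,q);n=np.cross(D,v);n/=np.linalg.norm(n)
        if n@X<0:n=-n
        r.append(((c-P)@n-sg*.003)*1e3)
    return np.array(r)
if __name__=="__main__":
    for sel in(range(11),[0,1,2,3,4,5,6],[0,1,2,7,8,9,10],[3,4,5,6,7,8,9,10]):
        o=[obs[i] for i in sel];f=least_squares(res,[0,.167,58],x_scale=[.01,.01,1],args=(o,));print(f.x.round(4),f.fun.round(1))
E
python3 bar.py
```

```text
[-6.00000e-04  1.68300e-01  5.77811e+01] [ 0.8  1.   0.9 -0.6 -1.3 -1.1 -1.8  0.7  0.5  0.8  1.1]
[-2.20000e-03  1.71500e-01  5.73807e+01] [-0.2  0.1  0.1  0.1 -0.2  0.3 -0.2]
[5.00000e-04 1.68400e-01 5.80048e+01] [ 0.   0.2  0.  -0.1 -0.5  0.1  0.3]
[-1.50000e-03  1.64800e-01  5.73782e+01] [-0.  -0.4  0.1 -0.3  0.5  0.6 -0.5 -0. ]
```

```bash
python3 - <<'E'
from h import *
o=env.observe();p=o["position"];R=o["tool_rot"];print(o["time_s"],p,R.round(4).tolist())
print(plan(p,R,[.5375,-.3828,.165],Rd(-31.9)))
E
```

```text
2.75 [ 0.53760932 -0.38205239  0.2767428 ] [[-0.0044, 0.8494, -0.5277], [0.0044, -0.5276, -0.8495], [-1.0, -0.006, -0.0014]]
[ 1.1174e+01  9.8000e-02  8.5000e-02  1.0000e-03 -1.0000e-03  6.0000e-03]
```

Emit:
carry_out(motion=[[[3.5,0,0,0,0,0,6.5],[7,0,0,0,0,0,6.5],[9.5,0,0,0,0,0,6.5],[11.5,0,0,0,0,0,6.5],[11.5,0,0,0,0,0,6.5]]], grip_force=60)

```text
time_s: 3.17
position: [0.5366, -0.3798, 0.1624]
tool_rot: [[-0.004, 0.85, -0.527], [0.005, -0.527, -0.85], [-1.0, -0.006, -0.002]]
ft_force: [-0.1, 0.2, 0.0]
grip_width: 0.0649
```

```bash
python3 - <<'E'
from h import *
o=env.observe();print(o["time_s"],o["position"],o["tool_rot"].round(3).tolist(),o["ft_force"],o["grip_width"])
d=snap("wrist","w3");e=snap("scene","s3")
a=crop(d,140,100,280,280,1.42);b=crop(e,230,90,140,140,2.84);cv2.imwrite("pics/c3.png",np.hstack([a,b[:a.shape[0]]]))
E
```

```text
3.1667 [ 0.53661738 -0.37976132  0.16236662] [[-0.004, 0.85, -0.527], [0.005, -0.527, -0.85], [-1.0, -0.006, -0.002]] [-0.07482462  0.15701893  0.01409406] 0.06494350402515271
```

View pics/c3.png

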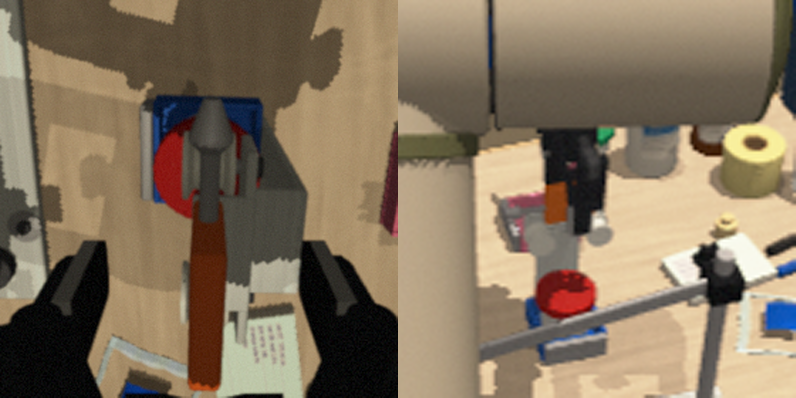

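The tab is centred between the jaws (crop x 205, fingers at 95 and 315). I close on it 3 mm higher to keep clear of the bridge.

Emit:
carry_out(motion=[[[-0.3,0,0,0,0,0,6.5],[-0.3,0,0,0,0,0,0.5],[-0.3,0,0,0,0,0,0.5],[-0.3,0,0,0,0,0,0.5],[-0.3,0,0,0,0,0,0.5]]], grip_force=60)

```text
time_s: 3.68
position: [0.5379, -0.3815, 0.1689]
tool_rot: [[0.001, 0.85, -0.527], [-0.001, -0.527, -0.85], [-1.0, 0.001, 0.0]]
ft_force: [0.2, -1.0, -0.5]
grip_width: 0.0166
```

Emit:
carry_out(motion=[[[0,0,0,0,0,0,0.5],[0,0,0,0,0,0,0.5],[0,0,0,0,0,0,0.5]]])

```text
time_s: 3.93
position: [0.5378, -0.3817, 0.1686]
tool_rot: [[0.0, 0.85, -0.527], [-0.001, -0.527, -0.85], [-1.0, 0.001, 0.0]]
ft_force: [-0.9, -1.6, 3.1]
grip_width: 0.009
```

Emit:
carry_out(motion=[[[0,0,0,0,0,0,0.5],[-0.5,0,0,0,0,0,0.5],[-1,0,0,0,0,0,0.5],[-1.5,0,0,0,0,0,0.5],[-2,0,0,0,0,0,0.5]]])

```text
time_s: 4.35
position: [0.5378, -0.3812, 0.1884]
tool_rot: [[-0.001, 0.85, -0.527], [0.001, -0.527, -0.85], [-1.0, -0.001, -0.0]]
ft_force: [-0.8, 0.2, -5.9]
grip_width: 0.009
```

```bash
cat >> h.py <<'E'
AZ=57.9;SY=np.array([np.cos(np.radians(AZ)),np.sin(np.radians(AZ)),0]);SX=np.array([SY[1],-SY[0],0])
C8,S8=np.cos(np.radians(8)),np.sin(np.radians(8))
YC=SY*C8-np.array([0,0,S8]);ZC=SY*S8+np.array([0,0,C8]);RT=np.c_[-ZC,SX,-YC]
MID=np.array([.455,-.236,.1685])
def tcp(s,c,x=0): return MID+s*YC+(c+.0486)*ZC+.001*YC+x*SX
E
python3 - <<'E'
from h import *
o=env.observe();p=o["position"];R=o["tool_rot"];print(o["time_s"],p,o["ft_force"])
a,b=tcp(-.085,.022,.145),tcp(-.085,.022)
print(a,b,plan(p,R,a,RT),plan(a,RT,b,RT))
E
```

```text
4.35 [ 0.53776141 -0.38120005  0.18840302] [-0.76695385  0.17562449 -5.94933486]
[ 0.53885093 -0.37519503  0.25010347] [ 0.41601825 -0.29814224  0.25010347] [-6.17e+00 -2.29e-01 -5.70e-01  5.00e-03 -1.40e-01  1.00e-03] [  0.  -14.5   0.    0.    0.    0. ]
```

Emit:
carry_out(motion=[[[-1.2,0,-0.1,0,-0.02,0,0.5],[-2.6,-0.1,-0.2,0,-0.05,0,0.5],[-4,-0.1,-0.3,0,-0.08,0,0.5],[-5.4,-0.2,-0.5,0,-0.12,0,0.5],[-6.2,-0.2,-0.6,0.005,-0.14,0,0.5]]])

```text
time_s: 4.77
position: [0.5398, -0.3747, 0.253]
tool_rot: [[-0.073, 0.847, -0.526], [-0.122, -0.531, -0.839], [-0.99, 0.003, 0.142]]
ft_force: [0.1, 0.3, -4.9]
grip_width: 0.0094
```

Emit:
carry_out(motion=[[[0,-0.5,0,0,0,0,0.5],[0,-1.5,0,0,0,0,0.5],[0,-2.8,0,0,0,0,0.5],[0,-4.2,0,0,0,0,0.5],[0,-5.5,0,0,0,0,0.5]]])

```text
time_s: 5.18
position: [0.4915, -0.3453, 0.2495]
tool_rot: [[-0.075, 0.847, -0.526], [-0.117, -0.531, -0.839], [-0.99, -0.001, 0.138]]
ft_force: [0.1, -0.6, -4.7]
grip_width: 0.0095
```

```bash
python3 - <<'E'
from h import *
o=env.observe();p=o["position"];R=o["tool_rot"];print(o["time_s"],p,o["ft_force"],o["grip_width"])
b=tcp(-.085,.022)
print(plan(p,R,b,RT))
d=snap("wrist","w4");e=snap("scene","s4")
a=crop(d,0,0,400,300,1.33);b=crop(e,190,90,180,180,2.2);cv2.imwrite("pics/c4.png",np.hstack([cv2.resize(a,(400,300)),b[:300]]))
E
```

```text
5.1833 [ 0.49152828 -0.34534891  0.24948151] [ 0.07252273 -0.60475601 -4.67644498] 0.009483248906041582
[-4.700e-02 -8.905e+00  2.100e-02  0.000e+00 -1.000e-03  1.000e-03]
```

View pics/c4.png

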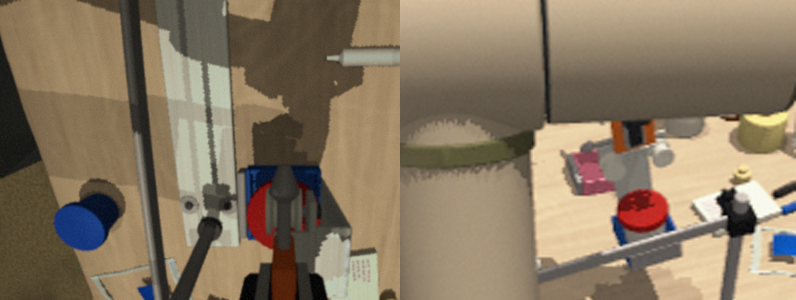

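The carrier is held tilted with the cup seated. The bar lies to its left, at x~150 in the left panel. Now I slide it sideways over the bar.

Emit:
carry_out(motion=[[[0,-1.2,0,0,0,0,0.5],[0,-2.4,0,0,0,0,0.5],[0,-3.5,0,0,0,0,0.5],[0,-4.5,0,0,0,0,0.5],[0,-5.2,0,0,0,0,0.5]]])

```text
time_s: 5.7
position: [0.448, -0.318, 0.25]
tool_rot: [[-0.074, 0.847, -0.526], [-0.117, -0.531, -0.839], [-0.99, -0.0, 0.139]]
ft_force: [0.1, -1.1, -4.8]
grip_width: 0.0089
```

Emit:
carry_out(motion=[[[0,-1.0,0,0,0,0,0.5],[0,-2.0,0,0,0,0,0.5],[0,-3.0,0,0,0,0,0.5],[0,-3.7,0,0,0,0,0.5],[0,-3.7,0,0,0,0,0.5]]])

```text
time_s: 6.12
position: [0.4165, -0.2982, 0.2503]
tool_rot: [[-0.074, 0.847, -0.526], [-0.118, -0.531, -0.839], [-0.99, -0.0, 0.139]]
ft_force: [-0.4, -0.5, -4.5]
grip_width: 0.0088
```

```bash
python3 - <<'E'
from h import *
o=env.observe();p=o["position"];R=o["tool_rot"];print(o["time_s"],p,o["ft_force"],o["grip_width"])
print(plan(p,R,tcp(-.085,.022),RT))
d=snap("wrist","w5");e=snap("scene","s5")
a=crop(d,120,0,280,280,1.42);b=crop(e,190,130,140,140,2.84);cv2.imwrite("pics/c5.png",np.hstack([a,b[:a.shape[0]]]))
E
```

```text
6.1167 [ 0.41650637 -0.29823227  0.25030082] [-0.40047053 -0.54175782 -4.4993949 ] 0.008839937844505336
[ 0.022 -0.046  0.015 -0.     0.     0.   ]
```

View pics/c5.png

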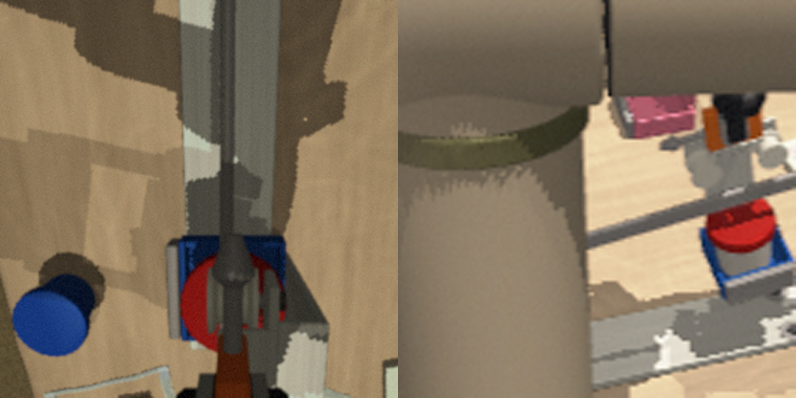

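The bar now runs through the gap, between the red lid below and the wheels above. The nose at crop (233,245) lies over the bar at x≈229. I check the lateral fit numerically.

```bash
python3 - <<'E'
from h import *
o=env.observe();p=o["position"];R=o["tool_rot"]
d=load("w5");G=cv2.cvtColor(d["image"],cv2.COLOR_RGB2GRAY).astype(int)
for y in range(20,150,16): print(y,260+np.arange(1)[0],G[y,266:302].tolist())
for y in (172,178,184,190): print('nose',y,G[y,266:302].tolist())
# tool-plane (x=0) points: wheel-seat-level bar top along s, and nose tip
for s in(-.01,.02,.05): print(s,proj(d,[MID+s*YC,MID+s*YC+.003*SX,MID+s*YC-.003*SX]).round(1).tolist())
T=p+(.166-.1686)*ZC+.059*YC
print("nose",proj(d,[T,T+.003*SX]).round(1).tolist())
E
```

```text
20 260 [120, 121, 141, 134, 95, 65, 67, 72, 63, 55, 52, 61, 64, 65, 75, 70, 66, 59, 59, 75, 100, 99, 101, 94, 93, 98, 100, 91, 98, 101, 98, 102, 97, 101, 96, 93]
36 260 [96, 89, 74, 73, 63, 66, 71, 68, 64, 63, 55, 58, 60, 69, 76, 65, 61, 62, 61, 76, 97, 102, 104, 99, 97, 100, 103, 98, 101, 101, 101, 96, 99, 98, 106, 98]
52 260 [95, 95, 83, 73, 70, 70, 72, 66, 71, 57, 59, 59, 64, 69, 72, 71, 56, 58, 58, 79, 99, 103, 102, 101, 98, 97, 102, 96, 96, 103, 102, 100, 95, 99, 100, 98]
68 260 [97, 97, 82, 69, 72, 71, 71, 67, 61, 58, 50, 60, 62, 73, 73, 67, 60, 62, 66, 85, 102, 108, 101, 100, 100, 104, 104, 103, 100, 106, 96, 96, 101, 99, 101, 103]
84 260 [99, 100, 93, 81, 75, 72, 72, 77, 72, 56, 62, 61, 66, 72, 72, 63, 63, 63, 72, 91, 103, 103, 102, 98, 98, 106, 109, 108, 103, 104, 102, 99, 102, 104, 101, 106]
100 260 [162, 146, 112, 88, 78, 78, 83, 73, 68, 57, 57, 62, 68, 74, 74, 69, 63, 64, 67, 85, 105, 107, 106, 104, 101, 107, 103, 102, 104, 105, 101, 98, 101, 100, 97, 100]
116 260 [167, 161, 165, 164, 161, 165, 168, 162, 145, 80, 49, 44, 46, 50, 45, 49, 47, 46, 51, 69, 75, 74, 70, 74, 88,
[... 468 characters left out ...]
39, 35, 31, 21, 19, 22, 20, 22, 25, 28, 19]
nose 178 [18, 21, 21, 15, 17, 25, 21, 35, 40, 43, 44, 41, 44, 47, 49, 48, 52, 53, 55, 55, 53, 52, 51, 50, 47, 45, 41, 42, 38, 34, 20, 14, 20, 24, 23, 14]
nose 184 [40, 51, 47, 51, 43, 46, 43, 47, 47, 49, 47, 53, 50, 51, 57, 52, 51, 55, 52, 52, 51, 48, 57, 54, 45, 45, 50, 41, 39, 42, 39, 33, 20, 19, 18, 31]
nose 190 [63, 68, 65, 50, 39, 43, 41, 45, 46, 44, 50, 48, 46, 50, 57, 56, 58, 62, 58, 58, 54, 51, 52, 45, 49, 51, 52, 46, 41, 41, 43, 36, 45, 53, 65, 58]
-0.01 [[279.6, 121.0], [284.6, 121.0], [274.6, 121.0]]
0.02 [[279.4, 67.5], [284.6, 67.5], [274.2, 67.5]]
0.05 [[279.2, 10.1], [284.6, 10.1], [273.8, 10.1]]
nose [[282.3, 163.6], [289.6, 163.6]]
```

The bar is centred at px 279.7, against 279.6 predicted, so the lateral fit is good to about 0.5 mm. Now I lower it.

Emit:
carry_out(motion=[[[0.4,0,0,0,0,0,0.5],[0.8,0,0,0,0,0,0.5],[1.2,0,0,0,0,0,0.5],[1.5,0,0,0,0,0,0.5],[1.5,0,0,0,0,0,0.5]]])

```text
time_s: 6.63
position: [0.416, -0.3005, 0.2344]
tool_rot: [[-0.075, 0.847, -0.526], [-0.117, -0.531, -0.839], [-0.99, -0.001, 0.139]]
ft_force: [-0.3, 0.4, -5.5]
grip_width: 0.009
```

Emit:
carry_out(motion=[[[0.05,0,0,0,0,0,0.5],[0.1,0,0,0,0,0,0.5],[0.15,0,0,0,0,0,0.5],[0.2,0,0,0,0,0,0.5],[0.2,0,0,0,0,0,0.5]]])

```text
time_s: 7.05
position: [0.416, -0.3008, 0.2334]
tool_rot: [[-0.074, 0.847, -0.526], [-0.118, -0.531, -0.839], [-0.99, 0.0, 0.14]]
ft_force: [-0.2, -0.2, -4.5]
grip_width: 0.0091
```

Emit:
carry_out(motion=[[[0.05,0,0,0,0,0,0.5],[0.1,0,0,0,0,0,0.5],[0.15,0,0,0,0,0,0.5],[0.2,0,0,0,0,0,0.5],[0.2,0,0,0,0,0,0.5]]])

```text
time_s: 7.47
position: [0.4158, -0.301, 0.2313]
tool_rot: [[-0.074, 0.847, -0.526], [-0.118, -0.531, -0.839], [-0.99, 0.0, 0.139]]
ft_force: [0.2, -0.4, -4.7]
grip_width: 0.0094
```

```bash
python3 - <<'E'
from h import *
o=env.observe();p=o["position"];R=o["tool_rot"];print(o["time_s"],p,o["ft_force"],plan(p,R,tcp(-.085,0),RT))
E
```

```text
7.4667 [ 0.41580345 -0.30102571  0.23134129] [ 0.24224924 -0.42204378 -4.71817593] [ 0.306 -0.135  0.008  0.     0.    -0.   ]
```

Emit:
carry_out(motion=[[[0.05,-0.05,0,0,0,0,0.5],[0.1,-0.05,0,0,0,0,0.5],[0.15,-0.05,0,0,0,0,0.5],[0.15,-0.05,0,0,0,0,0.5]]])

```text
time_s: 7.8
position: [0.4153, -0.3009, 0.2299]
tool_rot: [[-0.074, 0.847, -0.526], [-0.118, -0.531, -0.839], [-0.99, 0.0, 0.14]]
ft_force: [-0.3, -0.4, -6.1]
grip_width: 0.009
```

Emit:
carry_out(motion=[[[0.03,0,0,0,0,0,0.5],[0.06,0,0,0,0,0,0.5],[0.1,0,0,0,0,0,0.5],[0.1,0,0,0,0,0,0.5]]])

```text
time_s: 8.13
position: [0.4153, -0.3011, 0.2292]
tool_rot: [[-0.074, 0.847, -0.526], [-0.119, -0.531, -0.839], [-0.99, 0.001, 0.14]]
ft_force: [0.3, 0.2, -3.1]
grip_width: 0.0093
```

Emit:
carry_out(motion=[[[0.02,0,0,0,0,0,0.5],[0.04,0,0,0,0,0,0.5],[0.05,0,0,0,0,0,0.5],[0.05,0,0,0,0,0,0.5]]])

```text
time_s: 8.47
position: [0.4153, -0.3012, 0.229]
tool_rot: [[-0.073, 0.847, -0.526], [-0.119, -0.531, -0.839], [-0.99, 0.001, 0.14]]
ft_force: [-0.2, 1.0, 1.9]
grip_width: 0.0091
```

The bar carries it: fz went from −4.7 to +1.9 N. I hold for one confirming reading, then release.

Emit:
carry_out(motion=[[[0,0,0,0,0,0,0.5],[0,0,0,0,0,0,0.5]]])

```text
time_s: 8.63
position: [0.4153, -0.3012, 0.2289]
tool_rot: [[-0.073, 0.847, -0.526], [-0.119, -0.531, -0.839], [-0.99, 0.001, 0.14]]
ft_force: [-0.5, 1.6, 3.9]
grip_width: 0.0088
```

```bash
python3 - <<'E'
from h import *
o=env.observe();p=o["position"];R=o["tool_rot"];print(o["time_s"],p,o["ft_force"],o["wrist_torque"],plan(p,R,tcp(-.085,0),RT))
E
```

```text
8.6333 [ 0.41531038 -0.30116307  0.22893478] [-0.46523687  1.64903697  3.92238892] [ 0.4589276   0.17466956 -0.03695119] [ 0.063 -0.101  0.004  0.     0.001 -0.001]
```

Carried, with 3.9 N of push. Opening now.

Emit:
carry_out(motion=[[[0,0,0,0,0,0,5],[0,0,0,0,0,0,5],[0,0,0,0,0,0,5],[0,0,0,0,0,0,5],[0,0,0,0,0,0,5]]])

```text
time_s: 9.05
position: [0.4152, -0.3012, 0.2284]
tool_rot: [[-0.074, 0.847, -0.526], [-0.119, -0.531, -0.839], [-0.99, 0.0, 0.14]]
ft_force: [-0.5, 1.0, -0.1]
grip_width: 0.0499
```

Emit:
carry_out(motion=[[[0,0,0,0,0,0,5],[0,0,0,0,0,0,5],[0,0,0,0,0,0,5],[0,0,0,0,0,0,5],[0,0,0,0,0,0,5]]])

```text
time_s: 9.47
position: [0.4152, -0.3011, 0.2285]
tool_rot: [[-0.074, 0.847, -0.526], [-0.118, -0.531, -0.839], [-0.99, 0.0, 0.14]]
ft_force: [0.4, -0.1, -1.0]
grip_width: 0.0502
```

```bash
python3 - <<'E'
from h import *
o=env.observe();print(o["time_s"],o["position"],o["ft_force"],o["grip_width"])
d=snap("wrist","w6");e=snap("scene","s6")
a=crop(d,120,0,280,280,1.42);b=crop(e,190,100,140,140,2.84);cv2.imwrite("pics/c6.png",np.hstack([a,b[:a.shape[0]]]))
E
```

```text
9.4667 [ 0.4152076  -0.30110507  0.22848054] [ 0.42672815 -0.09823525 -0.96066883] 0.05018137639846881
```

View pics/c6.png

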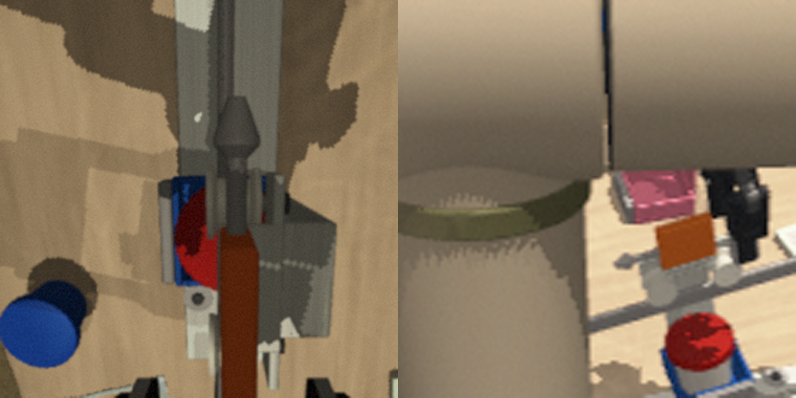

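It is rolling down freely with the cup seated. I wait for it to stop.

Emit:
carry_out(motion=[[[0,0,0,0,0,0,5],[0,0,0,0,0,0,5],[0,0,0,0,0,0,5],[0,0,0,0,0,0,5],[0,0,0,0,0,0,5]]])

```text
time_s: 9.98
position: [0.4152, -0.3011, 0.2285]
tool_rot: [[-0.074, 0.847, -0.526], [-0.118, -0.531, -0.839], [-0.99, 0.0, 0.14]]
ft_force: [-0.8, 0.2, 0.4]
grip_width: 0.05
```

Emit:
carry_out(motion=[[[0,0,0,0,0,0,5],[0,0,0,0,0,0,5],[0,0,0,0,0,0,5],[0,0,0,0,0,0,5],[0,0,0,0,0,0,5]]])

```text
time_s: 10.4
position: [0.4152, -0.3011, 0.2285]
tool_rot: [[-0.074, 0.847, -0.526], [-0.118, -0.531, -0.839], [-0.99, 0.0, 0.14]]
ft_force: [-0.0, -0.4, -0.4]
grip_width: 0.0498
```

Emit:
carry_out(motion=[[[0,0,0,0,0,0,5],[0,0,0,0,0,0,5],[0,0,0,0,0,0,5],[0,0,0,0,0,0,5],[0,0,0,0,0,0,5]]])

```text
time_s: 10.82
position: [0.4152, -0.3011, 0.2285]
tool_rot: [[-0.074, 0.847, -0.526], [-0.118, -0.531, -0.839], [-0.99, 0.0, 0.14]]
ft_force: [-0.2, 0.4, 0.7]
grip_width: 0.0502
```

```bash
python3 - <<'E'
from h import *
o=env.observe();print(o["time_s"],o["position"],o["ft_force"],o["grip_width"])
d=snap("wrist","w7");d2=snap("top","t7")
for n,D,b in(("w7",d,(200,360,0,420)),("t7",d2,(180,340,120,260))):
    h=cv2.cvtColor(D["image"],cv2.COLOR_RGB2HSV);m=cv2.inRange(h,(4,140,40),(20,255,255));z=np.zeros_like(m);z[b[2]:b[3],b[0]:b[1]]=m[b[2]:b[3],b[0]:b[1]]
    nn,l,st,c=cv2.connectedComponentsWithStats(z)
    print(n,[(st[i].tolist(),c[i].round(1).tolist()) for i in range(1,nn) if st[i,4]>25])
a=crop(d,120,0,280,280,1.42);b=crop(d2,170,130,140,140,2.84);cv2.imwrite("pics/c7.png",np.hstack([a,b[:a.shape[0]]]))
E
```

```text
10.8167 [ 0.41520595 -0.30112341  0.22848857] [-0.24092878  0.43006494  0.65256689] 0.050181049313778446
w7 [([265, 0, 33, 101, 3103], [281.7, 48.5])]
t7 [([238, 203, 16, 15, 95], [244.4, 210.9])]
```

View pics/c7.png

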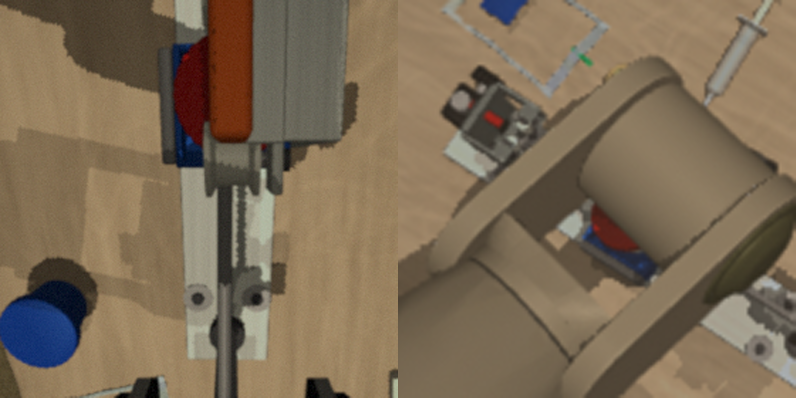

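The carrier has rolled on past the jaws (tab at crop (230,70)) with the cup seated. I check numerically that it has stopped.

Emit:
carry_out(motion=[[[-0.2,0,0,0,0,0,0.3],[-0.2,0,0,0,0,0,0.3],[-0.2,0,0,0,0,0,0.3],[-0.2,0,0,0,0,0,0.3],[-0.2,0,0,0,0,0,0.3]]])

```text
time_s: 11.33
position: [0.4153, -0.3009, 0.2304]
tool_rot: [[-0.074, 0.847, -0.526], [-0.118, -0.531, -0.839], [-0.99, 0.0, 0.14]]
ft_force: [-0.3, 0.5, 0.4]
grip_width: 0.003
```

```bash
cat >> h.py <<'E'
def tabend(D,show=True):
    "uphill tab end: row of lowest orange -> s along bar for heights above bar"
    h=cv2.cvtColor(D["image"],cv2.COLOR_RGB2HSV);m=cv2.inRange(h,(4,140,40),(20,255,255));m[:,:240]=0;m[:,330:]=0
    nn,l,st,c=cv2.connectedComponentsWithStats(m);i=1+np.argmax(st[1:,4]);r=st[i,1]+st[i,3]-.5;x=c[i][0]
    out=[]
    for hh in(.069,.029):
        o,v=ray(D,(x,r));P=MID+hh*ZC;k=((P-o)@ZC)/(v@ZC);X=o+k*v-MID;out.append((round(X@YC*1e3,1),round(X@SX*1e3,1)))
    return r,st[i].tolist(),out,"cam s",round((-D["R"].T@D["t"]-MID)@YC*1e3,1)
E
python3 - <<'E'
from h import *
print(tabend(load("w7")))
o=env.observe();print(o["time_s"],o["position"],o["ft_force"],o["grip_width"])
for k in range(2): print(tabend(snap("wrist",f"w8{k}")))
E
```

```text
(np.float64(100.5), [265, 0, 33, 101, 3103], [(np.float64(-1.0), np.float64(2.0)), (np.float64(0.1), np.float64(1.9))], 'cam s', np.float64(-4.2))
11.3333 [ 0.41532839 -0.30086313  0.23044137] [-0.33588042  0.46223332  0.42982369] 0.0030292515033831903
(np.float64(45.5), [262, 0, 34, 46, 1306], [(np.float64(15.7), np.float64(1.5)), (np.float64(22.9), np.float64(1.2))], 'cam s', np.float64(-4.2))
(np.float64(39.5), [260, 0, 33, 40, 1130], [(np.float64(17.5), np.float64(0.8)), (np.float64(25.3), np.float64(0.3))], 'cam s', np.float64(-4.2))
```

Emit:
carry_out(motion=[[[0,0,-0.8,0,0,0,0.3],[0,0,-1.6,0,0,0,0.3],[0,0,-2.4,0,0,0,0.3],[0,0,-3.2,0,0,0,0.3],[0,0,-4,0,0,0,0.3]]])

```text
time_s: 11.85
position: [0.4369, -0.2663, 0.2247]
tool_rot: [[-0.074, 0.848, -0.526], [-0.118, -0.531, -0.839], [-0.99, 0.0, 0.139]]
ft_force: [0.8, -0.5, 1.1]
grip_width: 0.0029
```

Emit:
carry_out(motion=[[[0,0,-0.1,0,0,0,0.3],[0,0,0,0,0,0,0.3],[0,0,0,0,0,0,0.3],[0,0,0,0,0,0,0.3],[0,0,0,0,0,0,0.3]]])

```text
time_s: 12.27
position: [0.4363, -0.2677, 0.2249]
tool_rot: [[-0.074, 0.847, -0.527], [-0.119, -0.532, -0.839], [-0.99, 0.001, 0.14]]
ft_force: [-0.2, 0.1, -0.6]
grip_width: 0.0029
```

```bash
python3 - <<'E'
from h import *
o=env.observe();X=o["position"]-MID;print(o["time_s"],[round(float(X@a)*1e3,1) for a in(SX,YC,ZC)],o["ft_force"],o["grip_width"])
for k in range(3): print(tabend(snap("wrist",f"w9{k}")))
snap("top","t9");snap("scene","s9")
E
```

```text
12.2667 [0.9, -44.3, 50.8] [-0.20519735  0.14526358 -0.60548816] 0.002901308481039862
(np.float64(141.5), [259, 0, 33, 142, 4227], [(np.float64(25.4), np.float64(0.2)), (np.float64(21.8), np.float64(-0.5))], 'cam s', np.float64(35.4))
(np.float64(140.5), [260, 0, 32, 141, 4219], [(np.float64(25.7), np.float64(0.2)), (np.float64(22.3), np.float64(-0.5))], 'cam s', np.float64(35.5))
(np.float64(140.5), [260, 0, 32, 141, 4216], [(np.float64(25.8), np.float64(0.2)), (np.float64(22.3), np.float64(-0.5))], 'cam s', np.float64(35.5))
```

The carrier has stopped, with its tab end steady at s≈25.8 mm. I bring the closed fingers to just behind the tab.

Emit:
carry_out(motion=[[[0,0,-1.2,0,0,0,0.3],[0,-0.05,-2.4,0,0,0,0.3],[0,-0.05,-3.6,0,0,0,0.3],[0,-0.05,-4.6,0,0,0,0.3],[0,-0.05,-5.2,0,0,0,0.3]]])

```text
time_s: 12.93
position: [0.4641, -0.2217, 0.2173]
tool_rot: [[-0.074, 0.848, -0.525], [-0.118, -0.53, -0.84], [-0.99, -0.0, 0.139]]
ft_force: [0.8, 0.3, -0.7]
grip_width: 0.0033
```

Emit:
carry_out(motion=[[[0,0,-0.1,0,0,0,0.3],[0,0,-0.2,0,0,0,0.3],[0,0,-0.3,0,0,0,0.3],[0,0,-0.4,0,0,0,0.3],[0,0,-0.4,0,0,0,0.3]]])

```text
time_s: 13.35
position: [0.4654, -0.2203, 0.2171]
tool_rot: [[-0.074, 0.847, -0.526], [-0.118, -0.532, -0.839], [-0.99, 0.0, 0.14]]
ft_force: [1.0, 1.2, -0.1]
grip_width: 0.003
```

```bash
cat >> h.py <<'E'
def st():
    o=env.observe();X=o["position"]-MID;print(o["time_s"],[round(float(X@a)*1e3,1) for a in(SX,YC,ZC)],"F along",round(float(o["ft_force"]@YC),1),o["ft_force"].round(1),o["grip_width"].round(4))
E
python3 -c "
from h import *
st()"
```

```text
Traceback (most recent call last):
  File "h.py", line 42, in st
    o=env.observe();X=o["position"]-MID;print(o["time_s"],[round(float(X@a)*1e3,1) for a in(SX,YC,ZC)],"F along",round(float(o["ft_force"]@YC),1),o["ft_force"].round(1),o["grip_width"].round(4))
                                                                                                                                                                         ^^^^^^^^^^^^^^^^^^^^^
AttributeError: 'float' object has no attribute 'round'
```

Emit:
carry_out(motion=[[[0,0,-0.1,0,0,0,0.3],[0,0,-0.2,0,0,0,0.3],[0,0,-0.3,0,0,0,0.3],[0,0,-0.3,0,0,0,0.3]]])

```text
time_s: 13.68
position: [0.467, -0.2176, 0.2167]
tool_rot: [[-0.074, 0.847, -0.526], [-0.119, -0.531, -0.839], [-0.99, 0.0, 0.14]]
ft_force: [0.1, -1.1, 0.5]
grip_width: 0.0028
```

Emit:
carry_out(motion=[[[0,0,-0.1,0,0,0,0.3],[0,0,-0.2,0,0,0,0.3],[0,0,-0.2,0,0,0,0.3]]])

```text
time_s: 13.93
position: [0.468, -0.2161, 0.2165]
tool_rot: [[-0.074, 0.847, -0.526], [-0.119, -0.531, -0.839], [-0.99, 0.001, 0.14]]
ft_force: [-2.6, -3.2, 1.1]
grip_width: 0.0032
```

```bash
sed -i 's/o\["grip_width"\].round(4)/round(o["grip_width"],4)/' h.py; python3 -c "
from h import *
st();print(tabend(snap('wrist','wa')))"
```

```text
13.9333 [0.4, 16.9, 50.8] F along -4.2 [-2.6 -3.2  1.1] 0.0032
(np.float64(290.5), [265, 163, 28, 128, 3096], [(np.float64(28.6), np.float64(0.4)), (np.float64(4.3), np.float64(-0.1))], 'cam s', np.float64(96.6))
```

Contact, at 4 N. I continue pressing slowly.

Emit:
carry_out(motion=[[[0,0,-0.06,0,0,0,0.3],[0,0,-0.12,0,0,0,0.3],[0,0,-0.18,0,0,0,0.3],[0,0,-0.24,0,0,0,0.3],[0,0,-0.3,0,0,0,0.3]]])

```text
time_s: 14.4
position: [0.4696, -0.2135, 0.216]
tool_rot: [[-0.074, 0.847, -0.526], [-0.119, -0.531, -0.839], [-0.99, 0.001, 0.14]]
ft_force: [-2.3, -4.1, 1.8]
grip_width: 0.0029
```

Emit:
carry_out(motion=[[[0,0,-0.06,0,0,0,0.3],[0,0,-0.12,0,0,0,0.3],[0,0,-0.18,0,0,0,0.3],[0,0,-0.24,0,0,0,0.3],[0,0,-0.3,0,0,0,0.3]]])

```text
time_s: 14.82
position: [0.4713, -0.2107, 0.2155]
tool_rot: [[-0.074, 0.847, -0.526], [-0.118, -0.531, -0.839], [-0.99, 0.0, 0.139]]
ft_force: [-1.1, -1.5, 0.0]
grip_width: 0.0031
```

```bash
python3 -c "
from h import *
st()"
```

```text
14.8167 [0.3, 23.3, 50.7] F along -1.8 [-1.1 -1.5  0. ] 0.0031
```

Emit:
carry_out(motion=[[[0,0,-0.06,0,0,0,0.3],[0,0,-0.12,0,0,0,0.3],[0,0,-0.18,0,0,0,0.3],[0,0,-0.24,0,0,0,0.3],[0,0,-0.3,0,0,0,0.3]]])

```text
time_s: 15.23
position: [0.4729, -0.2081, 0.215]
tool_rot: [[-0.074, 0.847, -0.526], [-0.118, -0.531, -0.839], [-0.99, 0.0, 0.139]]
ft_force: [-1.3, 0.5, 0.1]
grip_width: 0.0031
```

Emit:
carry_out(motion=[[[0,0,-0.06,0,0,0,0.3],[0,0,-0.12,0,0,0,0.3],[0,0,-0.18,0,0,0,0.3],[0,0,-0.24,0,0,0,0.3],[0,0,-0.3,0,0,0,0.3]]])

```text
time_s: 15.65
position: [0.4743, -0.206, 0.2148]
tool_rot: [[-0.074, 0.847, -0.526], [-0.119, -0.531, -0.839], [-0.99, 0.0, 0.14]]
ft_force: [-1.4, -1.5, 0.7]
grip_width: 0.0029
```

```bash
python3 -c "
from h import *
st();print(tabend(snap('wrist','wb')))"
```

```text
15.65 [0.4, 28.9, 50.8] F along -2.1 [-1.4 -1.5  0.7] 0.0029
(np.float64(290.5), [267, 163, 28, 128, 3105], [(np.float64(40.6), np.float64(1.1)), (np.float64(16.3), np.float64(0.8))], 'cam s', np.float64(108.6))
```

Emit:
carry_out(motion=[[[0,0,-0.06,0,0,0,0.3],[0,0,-0.12,0,0,0,0.3],[0,0,-0.18,0,0,0,0.3],[0,0,-0.24,0,0,0,0.3],[0,0,-0.24,0,0,0,0.3]]])

```text
time_s: 16.12
position: [0.4756, -0.2039, 0.2144]
tool_rot: [[-0.074, 0.847, -0.526], [-0.119, -0.531, -0.839], [-0.99, 0.0, 0.14]]
ft_force: [-2.6, -3.6, 1.0]
grip_width: 0.0028
```

Emit:
carry_out(motion=[[[0,0,-0.05,0,0,0,0.3],[0,0,-0.1,0,0,0,0.3],[0,0,-0.15,0,0,0,0.3],[0,0,-0.2,0,0,0,0.3],[0,0,-0.2,0,0,0,0.3]]])

```text
time_s: 16.53
position: [0.4766, -0.2023, 0.2141]
tool_rot: [[-0.074, 0.847, -0.526], [-0.119, -0.531, -0.839], [-0.99, 0.0, 0.14]]
ft_force: [-2.6, -4.3, 0.9]
grip_width: 0.0033
```

```bash
python3 -c "
from h import *
st();print(tabend(snap('wrist','wc')))"
```

```text
16.5333 [0.4, 33.3, 50.8] F along -5.1 [-2.6 -4.3  0.9] 0.0033
(np.float64(290.5), [267, 164, 28, 127, 3095], [(np.float64(45.1), np.float64(1.1)), (np.float64(20.8), np.float64(0.8))], 'cam s', np.float64(113.1))
```

```bash
python3 - <<'E'
from h import *
d=load("wc");cv2.imwrite("pics/wc.png",crop(d,190,0,190,190,3.1))
E
```

```text
(no output)
```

View pics/wc.png

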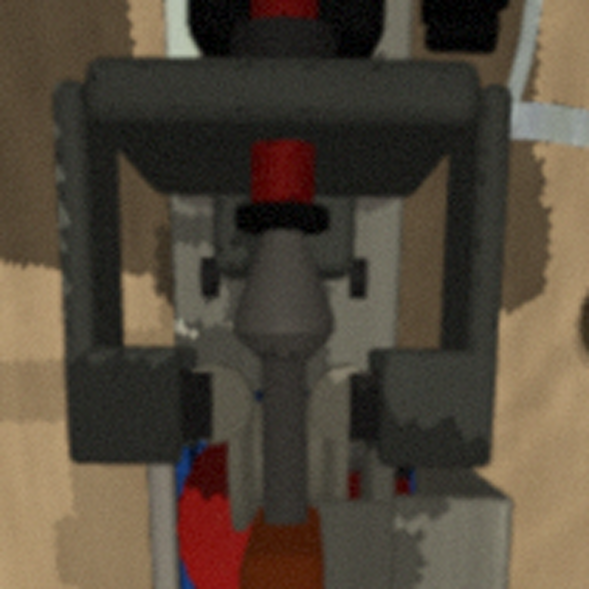

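The head (widest at crop y 330) is past the closed rollers (y ~400), with the neck between them. The nose presses on the red pin. I press 1 mm more for certainty, then back off slowly.

Emit:
carry_out(motion=[[[0,0,-0.05,0,0,0,0.3],[0,0,-0.1,0,0,0,0.3],[0,0,-0.1,0,0,0,0.3]]])

```text
time_s: 16.83
position: [0.4769, -0.202, 0.2141]
tool_rot: [[-0.075, 0.847, -0.526], [-0.12, -0.531, -0.839], [-0.99, 0.001, 0.142]]
ft_force: [-5.6, -8.2, 1.6]
grip_width: 0.003
```

```bash
python3 -c "
from h import *
st();print(tabend(snap('wrist','wd')))"
```

```text
16.8333 [0.5, 33.6, 50.8] F along -10.0 [-5.6 -8.2  1.6] 0.003
(np.float64(290.5), [267, 164, 28, 127, 3089], [(np.float64(45.4), np.float64(1.1)), (np.float64(21.0), np.float64(0.8))], 'cam s', np.float64(113.6))
```

Emit:
carry_out(motion=[[[0,0,0.1,0,0,0,0.3],[0,0,0.2,0,0,0,0.3],[0,0,0.3,0,0,0,0.3],[0,0,0.5,0,0,0,0.3],[0,0,0.8,0,0,0,0.3]]])

```text
time_s: 17.3
position: [0.4732, -0.2076, 0.215]
tool_rot: [[-0.073, 0.847, -0.526], [-0.117, -0.531, -0.839], [-0.99, 0.0, 0.138]]
ft_force: [-0.6, 0.3, 0.3]
grip_width: 0.0031
```

Emit:
carry_out(motion=[[[0,0,1,0,0,0,0.3],[0,0,2,0,0,0,0.3],[0,0,2.5,0,0,0,0.3],[0,0,2.5,0,0,0,0.3],[0,0,2.5,0,0,0,0.3]]])

```text
time_s: 17.72
position: [0.4597, -0.2293, 0.2186]
tool_rot: [[-0.074, 0.847, -0.527], [-0.118, -0.532, -0.838], [-0.99, 0.001, 0.139]]
ft_force: [0.3, -0.0, -0.1]
grip_width: 0.0031
```

```bash
python3 -c "
from h import *
st();print(tabend(snap('wrist','we')));d=load('we')
cv2.imwrite('pics/we.png',crop(d,180,0,220,220,2.7))"
```

```text
17.7167 [0.4, 1.1, 50.8] F along 0.2 [ 0.3 -0.  -0.1] 0.0031
(np.float64(226.5), [263, 98, 32, 129, 3540], [(np.float64(39.9), np.float64(1.0)), (np.float64(25.3), np.float64(0.6))], 'cam s', np.float64(80.7))
```

View pics/we.png

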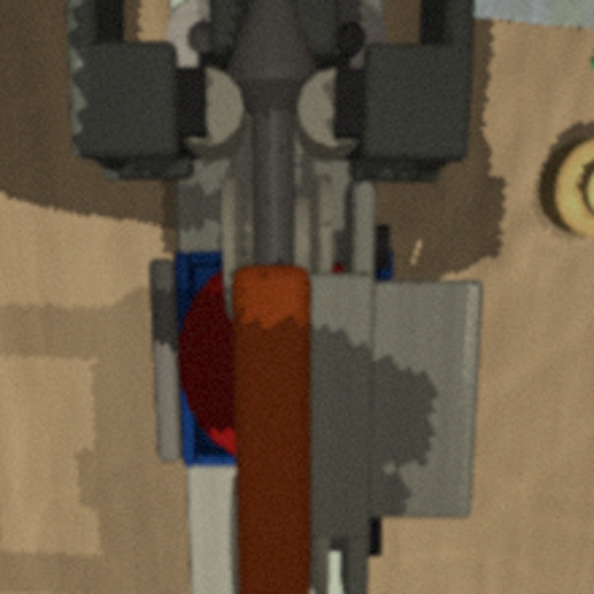

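The nose is held: rollers closed behind the head at crop (222,110) and (320,110), with the cup in its tray. I back away up and uphill, then run a last check that it stays put.

Emit:
carry_out(motion=[[[-1.5,0,0.5,0,0,0,0.3],[-3,0,1,0,0,0,0.3],[-4.5,0,1,0,0,0,0.3],[-5.5,0,1,0,0,0,0.3],[-5.5,0,1,0,0,0,0.3]]])

```text
time_s: 18.18
position: [0.4594, -0.2308, 0.2763]
tool_rot: [[-0.071, 0.848, -0.526], [-0.121, -0.531, -0.839], [-0.99, 0.004, 0.14]]
ft_force: [-0.3, 0.1, 1.0]
grip_width: 0.0028
```

Emit:
carry_out(motion=[[[0,0,0,0,0,0,0.3],[0,0,0,0,0,0,0.3],[0,0,0,0,0,0,0.3],[0,0,0,0,0,0,0.3],[0,0,0,0,0,0,0.3]]])

```text
time_s: 18.6
position: [0.4586, -0.2308, 0.2739]
tool_rot: [[-0.075, 0.847, -0.526], [-0.118, -0.531, -0.839], [-0.99, -0.001, 0.139]]
ft_force: [0.1, -0.0, -0.2]
grip_width: 0.0033
```

```bash
python3 - <<'E'
from h import *
st();d=snap('wrist','wf');print(tabend(d))
t0=load("top0")["image"].astype(int);t1=snap("top","tf")["image"].astype(int)
for n,(x,y) in dict(syringe=(290,147),weight=(249,159),pouch=(383,208),pink=(358,138),bluecup=(275,294)).items():
    print(n,np.abs(t1-t0)[y-14:y+15,x-14:x+15].mean().round(1))
st();print(tabend(snap('wrist','wg')));print(env.close_job())
E
```

```text
18.6 [0.3, -8.5, 105.3] F along 0.0 [ 0.1 -0.  -0.2] 0.0033
(np.float64(173.5), [270, 82, 22, 92, 1783], [(np.float64(39.9), np.float64(1.1)), (np.float64(32.4), np.float64(0.9))], 'cam s', np.float64(71.2))
syringe 5.0
weight 25.8
pouch 4.8
pink 3.1
bluecup 2.8
18.7 [0.3, -8.5, 105.5] F along -0.6 [-0.7 -0.2 -0.2] 0.0029
(np.float64(173.5), [269, 82, 23, 92, 1774], [(np.float64(39.8), np.float64(1.0)), (np.float64(32.3), np.float64(0.8))], 'cam s', np.float64(71.2))
the job is handed in; nothing more can be done
None
```

The carrier is docked, and I have handed the job in at about 18.7 s.

- **Hanging:** I gripped the orange tab, tilted the carrier 8° and hooked it over the bar from the side. I lowered it until the vertical force went from about −4.7 N to +3.9 N, so the bar was carrying it, and only then opened the gripper. It rolled down and stopped at the catch by itself.
- **Docking:** I pressed it home with the closed fingers, at 2–5 N for most of the way. A last extra 1 mm reached about 10 N, probably at the hard stop. That is under the 12 N limit. Then I backed off.

**Last checks:**
- The close-up taken after I backed off shows both catch rollers closed behind the head and the cup in its tray.
- The pin was last in view, pressed in by the nose, during the push. I did not see it again, so the 4–5 mm it should read at home is not measured directly.
- The tab end stayed at 39.8–39.9 mm along the bar in three readings over about a second, with the gripper clear and no contact force. That is about 14 mm beyond where the carrier had stopped and about 5.5 mm back from the furthest push. The task says "some 20 mm" to home and a hard stop 4–5 mm beyond it.
- The syringe, pouch, pink carrier and blue-lidded cup look the same as before in the overhead picture. The area round the brass weight differed (mean pixel change 25.8, against 3–5 for the others). I put this down to the arm or its shadow covering it, as nothing was ever moved there, but I did not look into it further.

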